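# Index the magnifier arm over the graphite model

## Robot

A 6-joint arm with a two-finger parallel gripper is mounted at the origin on the work surface. World frame = base frame: x ahead of the robot, y to its left, z up, the work surface at z = 0. Lengths are in mm, angles in rad, forces in N, time in s.
With the tool pointing down it reaches from about 400 to 825 mm from the base axis. Payload 7 kg.
Tool frame: the origin (TCP) lies at the very end of the fingers, on their centre line; the grasp point (between the pads) lies 19 mm behind it; z points along the fingers, y is the line along which they close (so a half turn about z gives the same grasp; the last joint's range is limited). The gripper opens to 88 mm and grips with 3 to 60 N. Pads are 19 mm wide; open, the fingers measure 130 mm over their backs; the gripper's body (78 mm by 193 mm) begins 47 mm behind the grasp point.
Start: joints at [-0.921, 0.359, 0.012, 0, -1.224, -0.288], TCP at [238.894, -631.288, 226.561] pointing down, gripper open.
Joint ranges: [-3.07, 3.07], [-1.43, 2.12], [-1.02, 1.25], [-3.03, 1.67], [-3.05, -0], [-3.03, 3.03]. Speed limits (rad/s): [2.39, 2.39, 3.01, 3.14, 3.14, 3.14].

## Interface

Orientations are given as a unit quaternion [x, y, z, w].
In Python, from plant import bot gives the robot as it stands. Calls block until the motion is done:
- bot.move_ptp(position, orientation): joint-space move of the TCP to a pose.
- bot.line_to(position, velocity=150, ori=None): straight line of the TCP; ori=None keeps the orientation; velocity is the mean speed in mm/s.
- bot.move_joints(angles): joint-space move.
- bot.move_gripper(opening, force=None): finger opening in mm; force is the grip in N (None keeps the last); returns when the fingers have stopped.
- bot.pause(seconds).
- bot.solve_ik(position, orientation): joint angles nearest the present ones, or None.
- bot.read_state(): the state.
- bot.camera(name): name is "side" or "top"; returns the picture (384x512x3 uint8, red, green, blue); there is no depth.
- bot.get_calibration(name): a dict with "fx", "fy", "cx", "cy" (pixels), "view" (4x4, takes a point from world to camera coordinates). Camera axes: x right, y up, looking along -z (the intrinsics and any distortion apply to the point x, -y, -z); pixel columns grow to the right and rows downward; lengths in mm; the calibration is good to about 2 mm. A picture is of the moment at which its call begins. get_calibration takes no time and is no camera call.
A pose or a line that the arm cannot do raises bot.Unreachable and nothing moves.
- bot.close_job(): hands the job in; it is judged then, once.
The state is a dict: "t": time; "joint_pos": joint angles; "qvel": joint speeds; "tau": joint torques, N m; "tcp_pos": TCP position; "eef_rot": TCP orientation; "contact_force": force on the tool from outside, world axes, zero at the start; "moment": the same for the moment, N m; "width": finger opening in mm; "finger_force": force on a finger pad.
Only numpy, scipy, OpenCV 4.12 (cv2) and the standard library are available. Lean on these libraries where they do the work, as an engineer would, in place of code of your own. Each camera call takes 0.05 s, during which the arm holds its last target. There are 200 camera calls.

## Task

The bench magnifier's swing arm is locked by a spring index pin with a pull ring. Hook a fingertip under the ring, without gripping it, lift the pin out of its hole, swing the arm just one hole so that the lens comes over the part-built graphite model, and let the pin spring fully home there; then take the finger out. Work gently and leave the tin, paperweight, clamp and spheres where they stand.

Things in the scene. Friction and masses are not known exactly. Their poses are not given: they have to be found in the camera images.
- stand: Fixed stand of the bench magnifier with a flat dark steel index plate, top 60 mm above the table, rim radius 141 mm. Origin on the table under the pivot, z = pivot axis. Five through-holes 16 mm wide lie on a circle of 120 mm radius about the pivot at 0.42 rad (24 degree) steps: one along the stand's own -x, two to each side.
- pivot (a point): On the vertical pivot axis, at the top of the arm's hub (56 mm diameter), 100 mm above the table. From here a tail bar 30 mm wide (top 76 mm above the table) reaches 145 mm towards the robot and carries the index pin at 120 mm, in a boss of 26 mm diameter (top 100 mm above the table). The lens arm leaves the hub at a right angle to the tail, to the left (the stand's +y when the arm is at 0).
- swing (a joint): Swing of the steel magnifier arm about the pivot, rad, counter-clockwise from above positive. 0 = middle hole, where it starts (play in a hole +-0.017); the other holes are at +-0.42 and +-0.84, stops at +-0.95. Lens and ring turn together, a quarter turn apart. The hinge is stiff (0.2 N m) and stays where it is left.
- pin (a joint): Lift of the 12 mm spring index pin, m: 0 = home in a hole, 0.014 = its round end just out, riding on the plate, 0.030 = upper stop (do not pull hard on it). Spring and weight push it down with about 4 N at 0, 6 N at the stop. It drops home by itself when within about 2 mm of a hole's centre, let down from above or slid along the plate.
- ring (a point): Centre of the pin's steel pull ring: inner diameter 50, outer 66, bar 8 mm; 158.5 mm above the table when home, 99.5 mm from the pivot axis. Its foot is on the pin's top (138 mm up); it leans 45 degrees towards the pivot, so a finger sloping 45 degrees down towards the pivot passes squarely through, with free room behind down to the tail bar. Own x: horizontal, pin to pivot.
- lens (a point): Centre of the round magnifier lens (106 mm over its steel rim), 165 mm above the table, 190 mm from the pivot axis, at a right angle to the tail that carries the ring: seen from above, a quarter turn clockwise from the ring about the pivot.
- model_top (a point): Centre of the top of the part-built graphite layer model: black balls joined by grey rods in hexagons, two layers, on a round wooden base 104 mm in diameter; this point is 93 mm above the table. It is fixed and stands under the place the lens reaches when the arm is swung one hole, either clockwise or counter-clockwise (it varies); the tin is at the other place.
- tin_mid (a point): Mid-height centre of the loose open tin of grey connectors, 76 mm diameter, 50 mm tall, standing on the table beside the model. Not to be moved.
- paperweight_mid (a point): Mid-height centre of the loose blue glass paperweight, a dome 68 mm across and 48 mm high. Not to be moved.
- clamp_mid (a point): Centre of the loose chrome rod clamp, about 70 x 32 mm and 66 mm high with its thumb bar. Not to be moved.
- ball0_center (a point): Centre of one of six loose black nylon spheres, 25 mm diameter, each in a cell of a low white tray. Not to be moved.
- ball1_center (a point): Centre of one of six loose black nylon spheres, 25 mm diameter, each in a cell of a low white tray. Not to be moved.
- ball2_center (a point): Centre of one of six loose black nylon spheres, 25 mm diameter, each in a cell of a low white tray. Not to be moved.
- ball3_center (a point): Centre of one of six loose black nylon spheres, 25 mm diameter, each in a cell of a low white tray. Not to be moved.
- ball4_center (a point): Centre of one of six loose black nylon spheres, 25 mm diameter, each in a cell of a low white tray. Not to be moved.
- ball5_center (a point): Centre of one of six loose black nylon spheres, 25 mm diameter, each in a cell of a low white tray. Not to be moved.
Not all that is in view belongs to the job. Of the things like the part that bears model_top, leave any that is turquoise; of the rest the smaller one is meant.

How it is judged:
By the outcome, as a careful person would: the job done as asked, in the order asked, and still so for the second after the job is handed in, with the robot touching nothing.
It also fails if it takes over 48 s, if anything falls off the work surface, if the arm or the gripper's body presses on something with over 40 N, if the wrist force passes 120 N, or if a joint passes its speed limit or range.

## Working session

There is one attempt and no reset: what is moved stays moved. The work goes in short steps, each a Python script; the robot and the scene stay as the last script left them, time stands still between calls to the robot, and variables do not carry over. Pictures are saved under pics/ and viewed, at most 10 in all, crops included, and the job is handed in when it is done.

```bash
ls; mkdir -p pics; python3 - <<'E'
from plant import bot
import cv2
for n in("top","side"):
    cv2.imwrite(f"pics/{n}0.png",bot.camera(n)[:,:,::-1]); c=bot.get_calibration(n); print(n,c)
s=bot.read_state(); print(s["t"],s["eef_rot"],s["contact_force"],s["width"])
E
```

```text
pics
top {'fx': 479.1279775652094, 'fy': 479.1279775652094, 'cx': 253.97855642376132, 'cy': 192.03261209070396, 'view': array([[-8.49252059e-03, -9.99918264e-01,  9.55731251e-03,
         1.87322104e+01],
       [ 9.96225527e-01, -7.63470490e-03,  8.64662450e-02,
        -5.63420773e+02],
       [-8.63862103e-02,  1.02555551e-02,  9.96208937e-01,
        -1.30895167e+03],
       [ 0.00000000e+00,  0.00000000e+00,  0.00000000e+00,
         1.00000000e+00]])}
side {'fx': 394.3794767964142, 'fy': 394.3794767964142, 'cx': 258.0235642568397, 'cy': 187.8395545887925, 'view': array([[ 7.34976870e-01, -6.78089002e-01, -2.07482780e-03,
        -4.03297955e+02],
       [ 4.11482581e-01,  4.43567447e-01,  7.96197215e-01,
        -3.29410857e+02],
       [-5.38972249e-01, -5.86040293e-01,  6.05033627e-01,
        -6.42815066e+02],
       [ 0.00000000e+00,  0.00000000e+00,  0.00000000e+00,
         1.00000000e+00]])}
0.1 [-1.79867616e-01  9.83690546e-01  7.14560759e-04 -2.02119352e-04] [-0.34374936  0.85082722 -1.08284263] 87.50936177429605
```

View pics/top0.png

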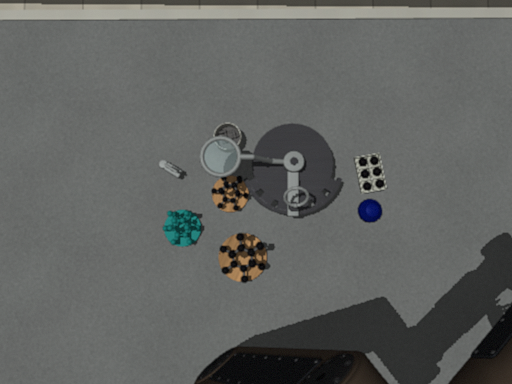

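View pics/side0.png

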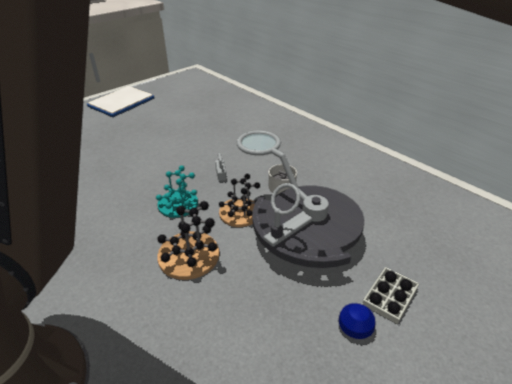

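Candidates for the model, in the top view: turquoise (183,228) is ruled out. The wood-based ones are (230,195), small, and (243,258), large. The small one fits: it stands beside the lens, opposite the tin (228,135). I'll confirm it in an enlarged crop and measure.

```bash
cat > h.py <<'E'
import numpy as np, cv2
from plant import bot
def ray(n,u,v):
    c=bot.get_calibration(n); V=c["view"]; R,t=V[:3,:3],V[:3,3]
    d=R.T@np.array([(u-c["cx"])/c["fx"],-(v-c["cy"])/c["fy"],-1.]); return -R.T@t,d
def onz(n,u,v,z):
    o,d=ray(n,u,v); return o+d*(z-o[2])/d[2]
def proj(n,p):
    c=bot.get_calibration(n); q=c["view"][:3,:3]@np.asarray(p,float)+c["view"][:3,3]
    return np.array([c["cx"]+c["fx"]*q[0]/-q[2],c["cy"]+c["fy"]*q[1]/q[2]])
def tri(u1,u2):
    (a,d),(b,e)=ray("top",*u1),ray("side",*u2)
    k=np.linalg.lstsq(np.c_[d,-e],b-a,rcond=None)[0]; p,q=a+k[0]*d,b+k[1]*e
    return (p+q)/2,np.linalg.norm(p-q)
E
python3 - <<'E'
from h import *
im=cv2.imread("pics/top0.png"); hsv=cv2.cvtColor(im,cv2.COLOR_BGR2HSV)
m=cv2.inRange(hsv,(8,90,90),(22,255,255)); m=cv2.morphologyEx(m,cv2.MORPH_CLOSE,np.ones((9,9)))
for c in cv2.findContours(m,0,2)[0]:
    if cv2.contourArea(c)>200:
        (u,v),r=cv2.minEnclosingCircle(c); print("wood",u,v,r,onz("top",u,v,10).round(),"diam",2*r*1290/479)
big=cv2.resize(im[110:230,195:355],None,fx=5,fy=5,interpolation=cv2.INTER_CUBIC)
cv2.imwrite("pics/c1.png",big)
s=cv2.imread("pics/side0.png"); cv2.imwrite("pics/c2.png",cv2.resize(s[125:265,205:375],None,fx=4,fy=4,interpolation=cv2.INTER_CUBIC))
E
```

```text
wood 242.47891235351562 257.0600280761719 24.191513061523438 [384.  48.  10.] diam 130.3008427948444
wood 230.0 193.38235473632812 18.242719650268555 [562.  81.  10.] diam 98.25932504737551
```

View pics/c1.png

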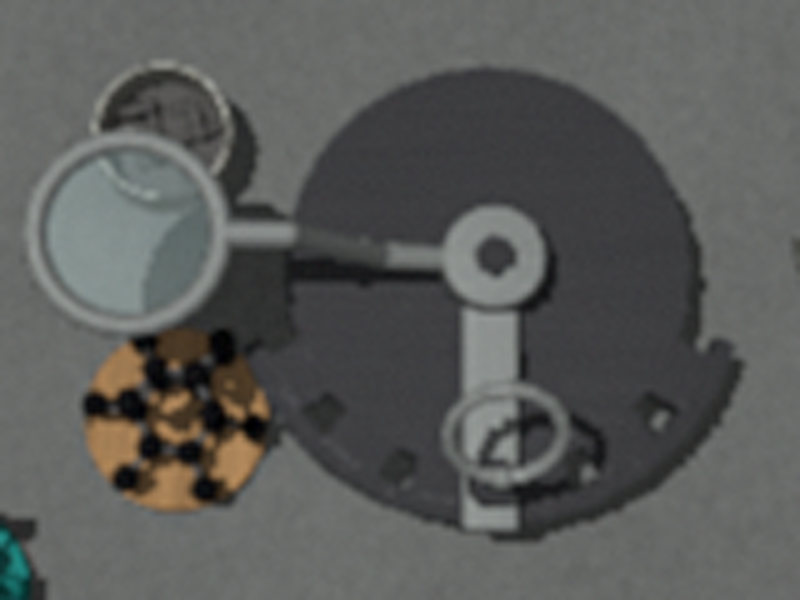

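View pics/c2.png

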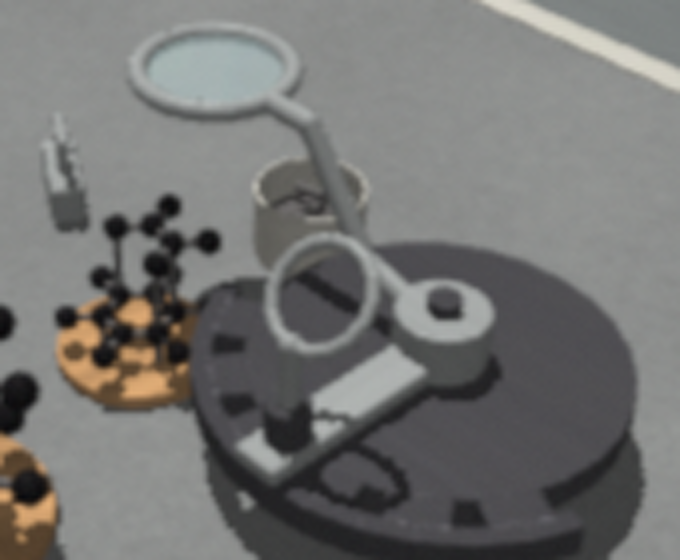

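The crop confirms the small, non-turquoise wood-based model at crop (180,420), i.e. top view (231,194). The tin sits at the far side of the lens. Hub is at crop (495,257), lens at (127,233), ring at (505,433). In the side crop, ring is at (322,292), hub at (445,312) and lens at (215,68).

```bash
python3 - <<'E'
from h import *
T=lambda x,y:(195+(x+.5)/5-.5,110+(y+.5)/5-.5)
S=lambda x,y:(205+(x+.5)/4-.5,125+(y+.5)/4-.5)
P={}
for k,t,s,z in(("hub",(495,257),(445,312),100),("lens",(127,233),(215,68),165),("ring",(505,433),(322,292),158.5)):
    p=onz("top",*T(*t),z);q=onz("side",*S(*s),z);r,e=tri(T(*t),S(*s));P[k]=(p+q)/2
    print(k,p.round(1),q.round(1),"tri",r.round(1),e.round(1))
for k in("lens","ring"):
    d=(P[k]-P["hub"])[:2]; print(k,np.hypot(*d),np.degrees(np.arctan2(d[1],d[0])))
b=onz("top",*T(180,420),12); d=(b-P["hub"])[:2]; print("model",b,np.hypot(*d),np.degrees(np.arctan2(d[1],d[0])))
# tool pose feasibility
E
```

```text
hub [638.5 -90.4 100. ] [632.5 -96.9 100. ] tri [639.7 -91.3  92.6] 0.5
lens [642.   99.9 165. ] [643.1 100.5 165. ] tri [642.1  99.7 165.7] 0.4
ring [540.7 -88.5 158.5] [541.4 -88.2 158.5] tri [540.7 -88.5 159.1] 0.4
lens 193.9587863580334 87.92233440064363
ring 94.60960639374726 176.77763173596517
model [560.70935935  79.70079578  12.        ] 188.7834918348068 113.33938315735233
```

Geometry checks out: ring/lens give pivot ≈ (640,-90) with arm angle ≈ -0.8°, ring ≈ (540.5,-88.6,158.5). The model lies at 115° and radius 187 from the pivot, so the swing is counter-clockwise, +0.42. Next I check reachability for each tool option.

```bash
cat >> h.py <<'E'
from scipy.spatial.transform import Rotation as Ro
PIV=np.array([640.,-90.]); A0=-0.014
def pose(th,along=0,up=0,lift=0,side=-1,flip=1,w=87.5):
    """TCP pose with the hooking finger at ring centre (arm angle th): along = tip beyond ring plane,
    up = offset in the ring plane, lift = vertical. Other finger on `side` (+1 left)."""
    f=np.array([np.cos(th),np.sin(th),0]); l=np.array([-f[1],f[0],0]); k=np.array([0,0,1.])
    z=(f-k)/2**.5; n=(f+k)/2**.5
    fc=np.r_[PIV-99.5*f[:2],158.5]+along*z+up*n+lift*k
    y=flip*l; R=np.c_[np.cross(y,z),y,z]
    return fc+side*l*(w/2+10.5), Ro.from_matrix(R).as_quat()
E
python3 - <<'E'
from h import *
for side in(-1,1):
  for flip in(1,-1):
    print(side,flip)
    for th,a,u,L in((A0,-100,0,0),(A0,26,0,0),(A0,26,12,22),(A0+.42,26,12,22),(A0+.42,-100,0,0)):
        q=bot.solve_ik(*pose(th,a,u,L,side,flip)); print("  ",None if q is None else np.round(q,2))
E
```

```text
-1 1
   None
   None
   None
   [-0.4   0.16 -0.34 -0.92 -0.7  -0.15]
   [-0.56  0.01 -0.36 -0.85 -0.89 -0.15]
-1 -1
   None
   None
   None
   [-0.4   0.16 -0.34 -0.92 -0.7   3.  ]
   [-0.56  0.01 -0.36 -0.85 -0.89  2.99]
1 1
   None
   None
   None
   [-0.17  0.01 -0.52 -0.89 -0.52 -0.32]
   [-0.31 -0.19 -0.56 -0.78 -0.72 -0.37]
1 -1
   None
   None
   None
   [-0.17  0.01 -0.52 -0.89 -0.52  2.82]
   [-0.31 -0.19 -0.56 -0.78 -0.72  2.77]
```

```bash
cat >> h.py <<'E'
def pose2(th,along=0,up=0,lift=0,yaw=0.,pitch=np.pi/4,roll=0.,s=-1,w=87.5):
    """General: tool z yawed by `yaw` from ring axis heading, `pitch` below horizontal, rolled about z;
    hooking finger at tool -s*y from TCP (s=-1: other finger at -y)."""
    f=np.array([np.cos(th),np.sin(th),0]); k=np.array([0,0,1.]); n=(f+k)/2**.5
    g=np.array([np.cos(th+yaw),np.sin(th+yaw),0]); z=np.cos(pitch)*g-np.sin(pitch)*k
    l=np.array([-g[1],g[0],0]); x0=np.cross(l,z); y=np.cos(roll)*l+np.sin(roll)*x0
    R=np.c_[np.cross(y,z),y,z]
    fc=np.r_[PIV-99.5*f[:2],158.5]+along*z+up*n+lift*k
    return fc+s*y*(w/2+10.5), Ro.from_matrix(R).as_quat()
E
python3 - <<'E'
from h import *
pts=((0,-90,0,0),(0,26,0,0),(0,26,12,22),(.21,26,12,22),(.42,26,12,22),(.42,-90,0,0))
for roll in(0,np.pi/2,-np.pi/2,np.pi,.8,-.8):
  for s in(-1,1):
    for pitch in(.785,.95):
      for yaw in(-.3,0,.2,.4):
        r="".join("x." [bot.solve_ik(*pose2(A0+t,a,u,L,yaw,pitch,roll,s)) is not None] for t,a,u,L in pts)
        if r.count(".")>=4: print(round(roll,2),s,pitch,yaw,r)
E
```

```text
0 -1 0.785 0.2 ......
0 -1 0.785 0.4 ......
0 -1 0.95 0 .xx...
0 -1 0.95 0.2 ......
0 -1 0.95 0.4 ......
0 1 0.785 0.4 ......
0 1 0.95 0.2 .xx...
0 1 0.95 0.4 ......
1.57 -1 0.785 0.2 .xx...
1.57 -1 0.785 0.4 ......
1.57 -1 0.95 0 .xx...
1.57 -1 0.95 0.2 ......
1.57 -1 0.95 0.4 ......
1.57 1 0.785 0.2 x.....
1.57 1 0.785 0.4 ......
1.57 1 0.95 0.2 .x....
1.57 1 0.95 0.4 ......
-1.57 -1 0.785 0.2 x.....
-1.57 -1 0.785 0.4 ......
-1.57 -1 0.95 0.2 xx....
-1.57 -1 0.95 0.4 ......
-1.57 1 0.785 0.4 ......
-1.57 1 0.95 0 .xx...
-1.57 1 0.95 0.4 ......
3.14 -1 0.785 0.4 ...x..
3.14 -1 0.95 0.2 .xx...
3.14 -1 0.95 0.4 ......
3.14 1 0.785 0.2 ....xx
3.14 1 0.785 0.4 .x.x..
3.14 1 0.95 0 .xx...
3.14 1 0.95 0.2 ......
3.14 1 0.95 0.4 ....xx
0.8 -1 0.785 0.2 ......
0.8 -1 0.785 0.4 ......
0.8 -1 0.95 0 .xx...
0.8 -1 0.95 0.2 ......
0.8 -1 0.95 0.4 ......
0.8 1 0.785 0.2 x.x...
0.8 1 0.785 0.4 ......
0.8 1 0.95 0.4 ......
-0.8 -1 0.785 0.2 ......
-0.8 -1 0.785 0.4 ......
-0.8 -1 0.95 0.2 ......
-0.8 -1 0.95 0.4 ......
-0.8 1 0.785 0.4 ......
-0.8 1 0.95 0 .xx...
-0.8 1 0.95 0.2 .x....
-0.8 1 0.95 0.4 ......
```

```bash
cat >> h.py <<'E'
H=0.30   # constant world heading of the tool
def P(th,along=0,up=0,lift=0): return pose2(A0+th,along,up,lift,yaw=H-A0-th)
def st(m=""):
    s=bot.read_state(); print(m,round(s["t"],2),"tcp",np.round(s["tcp_pos"],1),"F",np.round(s["contact_force"],2),"w",round(s["width"],1)); return s
E
python3 - <<'E'
from h import *
for a in((0,-90),(0,26),(0,26,13,24),(.42,26,13,24),(.42,-90)): print(np.round(bot.solve_ik(*P(*a)),2),P(*a)[0].round())
bot.move_ptp(*P(0,-90)); st("a")
bot.line_to(P(0,-25)[0],80); st("b")
for n,(r,c) in {"side":((100,240),(190,360)),"top":((110,230),(195,355))}.items():
    im=bot.camera(n)[:,:,::-1].copy()
    cv2.imwrite(f"pics/{n}1.png",im)
a=cv2.imread("pics/side1.png")[90:250,200:400]; b=cv2.imread("pics/top1.png")[100:260,200:400]
cv2.imwrite("pics/c3.png",cv2.resize(np.vstack([a,b])[:, :],None,fx=1.8,fy=1.8,interpolation=cv2.INTER_CUBIC))
E
```

```text
[-0.37 -0.1  -0.51 -0.79 -0.67 -0.38] [ 496. -159.  222.]
[-0.31  0.12 -0.47 -0.98 -0.51 -0.19] [ 574. -135.  140.]
[-0.26  0.07 -0.45 -0.87 -0.51 -0.35] [ 583. -135.  173.]
[-0.35  0.11 -0.39 -0.89 -0.58 -0.27] [ 591. -172.  173.]
[-0.49 -0.04 -0.43 -0.83 -0.75 -0.27] [ 504. -200.  222.]
a 2.01 tcp [ 496.  -159.9  222.1] F [-0.94  0.04  0.54] w 87.2
b 2.98 tcp [ 539.6 -145.7  176.4] F [-0.74  0.41  0.29] w 87.8
```

View pics/c3.png

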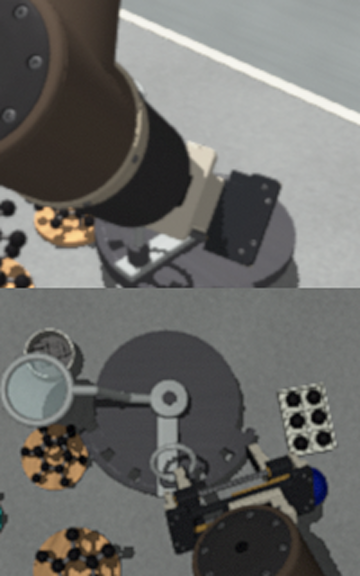

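The top crop shows the hooking finger lined up with the ring (crop 172,460) and the other finger free over the plate at (260,455). The side view is blocked by the arm. I insert with the force watched.

```bash
python3 - <<'E'
from h import *
F0=bot.read_state()["contact_force"]
for a in(-8,9,26):
    bot.line_to(P(0,a)[0],50); s=st(f"ins{a}")
    if np.linalg.norm(s["contact_force"]-F0)>4: print("contact!"); break
else:
    for u in(5,9):
        bot.line_to(P(0,26,u)[0],40); st(f"up{u}")
im=bot.camera("top")[:,:,::-1]; cv2.imwrite("pics/c4.png",cv2.resize(im[150:240,240:360],None,fx=5,fy=5,interpolation=cv2.INTER_CUBIC))
E
```

```text
ins-8 3.57 tcp [ 551.1 -142.   163.6] F [-0.99 -0.16 -0.24] w 87.6
ins9 4.06 tcp [ 562.6 -138.5  151.7] F [0.77 0.52 0.54] w 87.5
ins26 4.55 tcp [ 574.1 -134.9  139.6] F [ 0.12  0.45 -0.47] w 87.5
up5 4.83 tcp [ 577.9 -135.   144.2] F [ 1.07  0.06 -0.6 ] w 87.6
up9 5.08 tcp [ 580.7 -135.1  146.8] F [-0.17 -0.56 -0.01] w 87.4
```

View pics/c4.png

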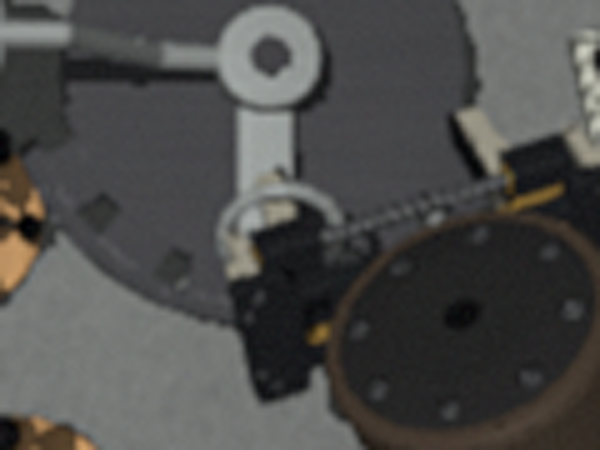

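The fingertip shows through the ring, at crop (272,195) beyond the upper bar. Now lift.

```bash
python3 - <<'E'
from h import *
def fz(): return np.mean([bot.read_state()["contact_force"] for _ in range(1)],axis=0)
c=None
for L in range(2,44,2):
    bot.line_to(P(0,26,9,L)[0],25); s=bot.read_state(); F=s["contact_force"]
    print(L,round(s["t"],1),F.round(1),round(s["tcp_pos"][2],1))
    if c is None and F[2]<-2.5: c=L; print("contact")
    if c is not None and L>=c+18 or np.linalg.norm(F)>15: break
E
```

```text
2 5.4 [-0.4 -0.2  0.5] 148.6
4 5.6 [-0.9 -0.2 -1.4] 150.4
6 5.9 [-0.6  0.3 -4.9] 151.9
contact
8 6.1 [-2.  -0.6 -4.1] 154.1
10 6.4 [-3.8  0.7 -4.7] 156.3
12 6.6 [-4.2  2.  -3.3] 158.4
14 6.9 [-4.8  1.2 -4.3] 160.4
16 7.1 [-4.7  1.2 -4. ] 162.5
18 7.4 [-5.7  0.9 -4.6] 164.5
20 7.6 [-4.8  2.3 -4.6] 166.6
22 7.9 [-4.9  1.7 -5.1] 168.7
24 8.1 [-4.3  1.4 -4.4] 170.7
```

Contact came at about 5 mm, so the pin is lifted about 19 mm. Now swing.

```bash
python3 - <<'E'
from h import *
for t in np.arange(.06,.4201,.06):
    bot.line_to(P(t,26,9,24)[0],30); s=bot.read_state(); F=s["contact_force"]
    print(round(t,2),round(s["t"],1),F.round(1),s["tcp_pos"].round(1))
    if np.linalg.norm(F)>18: print("stop"); break
bot.pause(.2)
for n in("top","side"): cv2.imwrite(f"pics/{n}5.png",bot.camera(n)[:,:,::-1])
im=cv2.imread("pics/top5.png"); cv2.imwrite("pics/c5.png",cv2.resize(im[110:230,195:355],None,fx=5,fy=5,interpolation=cv2.INTER_CUBIC))
E
```

```text
0.06 8.5 [-5.5  1.6 -6.1] [ 580.3 -140.7  170.6]
0.12 8.8 [-5.8  0.9 -5.3] [ 580.6 -146.3  170.4]
0.18 9.1 [-6.8  1.1 -5.3] [ 581.1 -151.9  170.3]
0.24 9.5 [-6.5 -0.2 -6.1] [ 582.1 -157.5  170.2]
0.3 9.8 [-8.1 -0.6 -5.7] [ 583.4 -163.   170.1]
0.36 10.1 [-8.8 -1.6 -6.1] [ 585.  -168.6  170. ]
0.42 10.5 [-9.7 -1.1 -6.5] [ 587.  -174.   169.9]
```

View pics/c5.png

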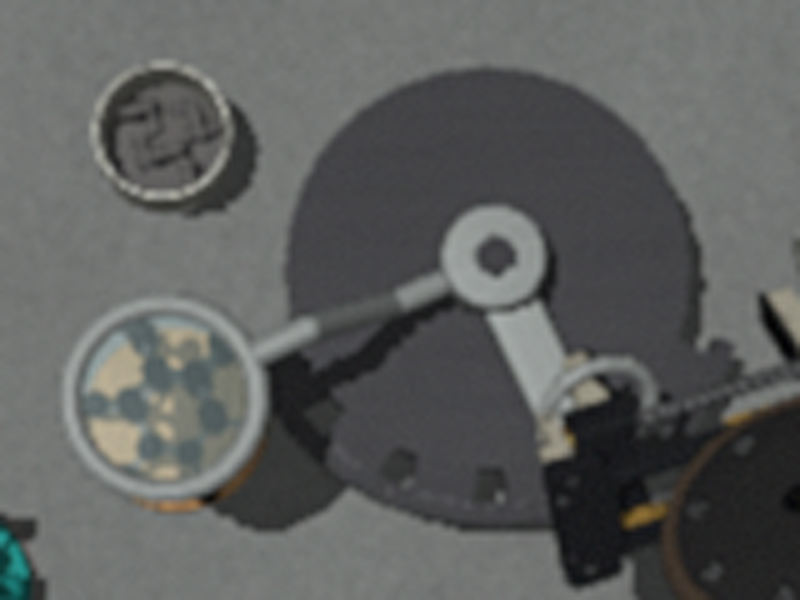

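The lens is over the model, with its rim circle at crop (165,397). Before it was (127,233). I'll measure the swing by fitting the rim in both pictures the same way.

```bash
cat >> h.py <<'E'
def lens(im):
    "sub-pixel rim circle by Hough on an enlarged top picture -> world point and angle about the pivot"
    g=cv2.GaussianBlur(cv2.cvtColor(cv2.resize(im[110:230,195:270],None,fx=5,fy=5,interpolation=cv2.INTER_CUBIC),cv2.COLOR_BGR2GRAY),(5,5),0)
    c=cv2.HoughCircles(g,cv2.HOUGH_GRADIENT,1.0,300,param1=80,param2=20,minRadius=95,maxRadius=110)[0,0]
    p=onz("top",195+(c[0]+.5)/5-.5,110+(c[1]+.5)/5-.5,165); d=p[:2]-PIV
    return c.round(1),p.round(1),np.hypot(*d).round(1),round(float(np.arctan2(d[1],d[0])-np.pi/2),4)
E
python3 - <<'E'
from h import *
for f in("top0","top1","top5"): print(f,*lens(cv2.imread(f"pics/{f}.png")))
E
```

```text
top0 [126.5 234.5 100.4] [641.3 100.1 165. ] 190.2 -0.0066
top1 [135.5 231.5  97.2] [642.7  95.6 165. ] 185.7 -0.0148
top5 [170.5 397.5  96.8] [559.2  78.5 165. ] 186.9 0.4474
```

```bash
cat >> h.py <<'E'
def lens2(im):
    "refine: brightest rim radius along each ray, robust circle fit"
    c=np.array(lens(im)[0][:2],float); g=cv2.resize(im[110:230,195:280],None,fx=5,fy=5,interpolation=cv2.INTER_CUBIC).astype(np.float32)
    hsv=cv2.cvtColor(g/255,cv2.COLOR_BGR2HSV); g=hsv[...,2]-hsv[...,1]
    from scipy.optimize import least_squares
    for _ in range(3):
        p=cv2.GaussianBlur(cv2.warpPolar(g,(120,360),tuple(c),120,cv2.INTER_LINEAR),(9,5),0)[:,82:112]
        r=82+p.argmax(1); a=np.radians(np.arange(360)); xy=c+np.c_[r*np.cos(a),r*np.sin(a)]
        k=least_squares(lambda q:np.hypot(*(xy-q[:2]).T)-q[2],[*c,95],loss="soft_l1",f_scale=1).x; c=k[:2]
    p=onz("top",195+(c[0]+.5)/5-.5,110+(c[1]+.5)/5-.5,165); d=p[:2]-PIV
    return k.round(1),p.round(1),np.hypot(*d).round(1),round(float(np.arctan2(d[1],d[0])-np.pi/2),4)
E
python3 - <<'E'
from h import *
for f in("top0","top1","top5"): print(f,*lens2(cv2.imread(f"pics/{f}.png")))
bot.line_to(P(.385,26,9,24)[0],30); bot.pause(.2); st("back")
im=bot.camera("top")[:,:,::-1].copy(); cv2.imwrite("pics/top6.png",im); print(*lens2(im))
E
```

```text
top0 [125.4 231.2  93.4] [642.9 100.7 165. ] 190.7 -0.0154
top1 [125.5 231.1  93.3] [643.  100.7 165. ] 190.7 -0.0156
top5 [161.7 396.7  94. ] [559.6  82.8 165. ] 190.6 0.4354
back 11.22 tcp [ 586.1 -171.6  170.4] F [-9.   -5.01 -4.42] w 87.4
[157.1 386.9  94. ] [564.5  85.1 165. ] 190.7 0.407
```

Repeatable fit: start -0.0155, now 0.407, target 0.4045 ± play. Lower gently here.

```bash
python3 - <<'E'
from h import *
for L in(22,20,18,16,14,12,10,8):
    bot.line_to(P(.385,26,9,L)[0],20); s=bot.read_state(); F=s["contact_force"]
    print(L,round(s["t"],1),F.round(1),s["tcp_pos"].round(1))
    if L<=16 and np.hypot(F[0],F[2])<1.5: print("riding on plate?"); break
bot.pause(.1); im=bot.camera("top")[:,:,::-1].copy(); cv2.imwrite("pics/top7.png",im); print(*lens2(im))
E
```

```text
22 11.5 [-9.  -3.4 -5. ] [ 586.  -171.7  168.3]
20 11.8 [-8.8 -3.8 -4.9] [ 586.1 -171.6  166.3]
18 12.0 [-9.2 -3.9 -5. ] [ 586.1 -171.6  164.3]
16 12.3 [-9.  -4.1 -4.4] [ 586.1 -171.6  162.3]
14 12.5 [-9.6 -3.8 -5.5] [ 586.1 -171.7  160.3]
12 12.8 [-9.7 -4.9 -4.2] [ 586.1 -171.6  158.3]
10 13.0 [-9.5 -4.4 -4.1] [ 586.2 -171.7  156.4]
8 13.3 [-9.5 -3.  -4.4] [ 586.2 -171.7  154.4]
[157.3 386.9  94. ] [564.5  85.  165. ] 190.6 0.4072
```

The load stays on the finger well below the plate-riding height, so the pin is following into the hole. Continue down until it's free, then centre the finger and look.

```bash
python3 - <<'E'
from h import *
for L,u in((6,9),(4,9),(2,9),(0,9),(0,6),(0,3),(0,0)):
    bot.line_to(P(.395,26,u,L)[0] if L==0 else P(.385,26,u,L)[0],20); s=bot.read_state(); print(L,u,round(s["t"],1),s["contact_force"].round(1),s["tcp_pos"].round(1))
bot.pause(.1); im=bot.camera("top")[:,:,::-1].copy(); cv2.imwrite("pics/top8.png",im); print(*lens2(im))
cv2.imwrite("pics/c8.png",cv2.resize(im[140:230,250:370],None,fx=5,fy=5,interpolation=cv2.INTER_CUBIC))
E
```

```text
6 9 13.7 [-8.8 -3.  -3.2] [ 586.2 -171.6  152.4]
4 9 13.9 [-7.8 -3.1 -2.6] [ 586.9 -171.7  151.2]
2 9 14.2 [-3.7 -2.2 -0.6] [ 587.8 -171.6  149.8]
0 9 14.4 [-1.  -0.1 -0.8] [ 588.1 -171.2  147.3]
0 6 14.7 [ 0.6 -0.4  0.2] [ 585.2 -171.8  144.3]
0 3 15.0 [0.2 0.  0.7] [ 583.1 -172.7  142.1]
0 0 15.3 [-0.6 -0.2  0.3] [ 581.1 -173.5  140. ]
[157.2 386.9  94. ] [564.5  85.  165. ] 190.6 0.4071
```

View pics/c8.png

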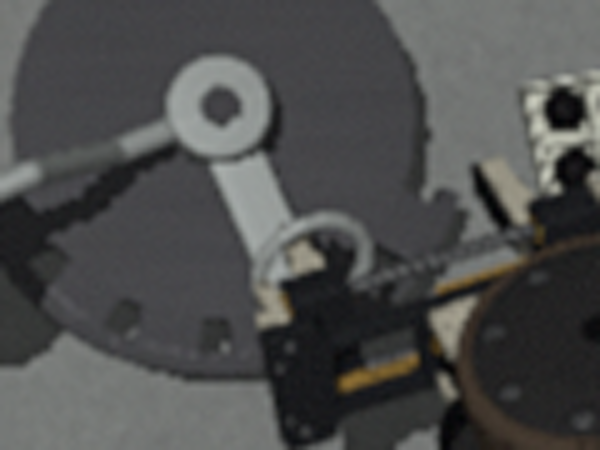

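The finger is free in the ring (tip at crop 305,260, upper bar clear at 320,220) with zero force, and release came at the same height as the first contact. Withdraw along the axis and check the ring height.

```bash
python3 - <<'E'
from h import *
for a in(10,-8,-30,-110):
    bot.line_to(P(.395,a)[0],50 if a>-50 else 100); s=st(f"out{a}")
    if np.linalg.norm(s["contact_force"])>4: print("contact"); break
else:
    p=P(.395,-110)[0]; bot.line_to(p+[-60,-180,60],150); bot.pause(.3)
    for n in("top","side"): cv2.imwrite(f"pics/{n}9.png",bot.camera(n)[:,:,::-1])
    print(*lens2(cv2.imread("pics/top9.png")))
    a=cv2.resize(cv2.imread("pics/top9.png")[110:230,195:395],None,fx=3,fy=3,interpolation=cv2.INTER_CUBIC)[:300]
    b=cv2.resize(cv2.imread("pics/side9.png")[120:270,200:400],None,fx=3,fy=3,interpolation=cv2.INTER_CUBIC)[:300]
    cv2.imwrite("pics/c9.png",np.vstack([a,b]))
E
```

```text
out10 15.94 tcp [ 570.4 -176.9  152. ] F [-0.17  0.14 -0.61] w 87.5
out-8 16.45 tcp [ 558.2 -180.6  164.6] F [0.01 0.48 0.8 ] w 87.6
out-30 17.04 tcp [ 543.4 -185.2  180. ] F [ 0.13  0.52 -0.59] w 87.4
out-110 17.99 tcp [ 489.4 -201.7  235.9] F [ 0.03 -0.33  0.43] w 87.3
[157.2 386.8  94. ] [564.6  85.1 165. ] 190.6 0.4069
```

View pics/c9.png

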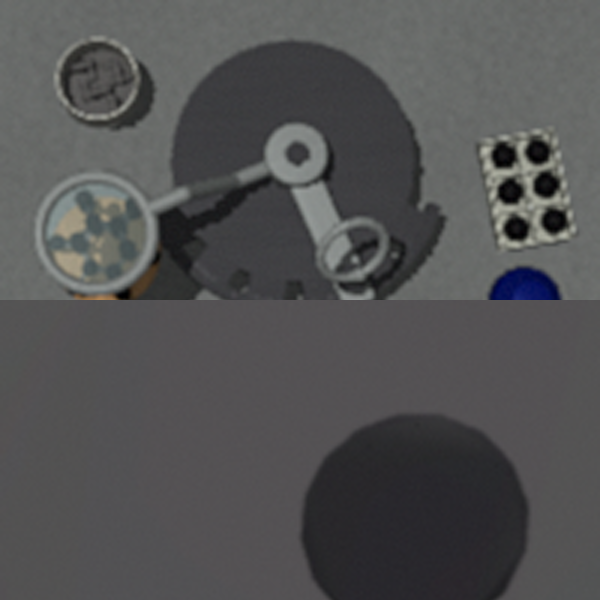

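In the top view the ring is at crop (353,252) with the lens over the model. The side view is blocked by the arm, so I move it back to the start pose for the last view.

```bash
python3 - <<'E'
from h import *
bot.move_joints([-0.921,0.359,0.012,0,-1.224,-0.288]); bot.pause(.3); st("home")
for n in("top","side"): cv2.imwrite(f"pics/{n}10.png",bot.camera(n)[:,:,::-1])
p=np.r_[PIV-99.5*np.array([np.cos(.407),np.sin(.407)]),158.5]
print("ring home predicted top",proj("top",p),"side",proj("side",p),"side +14mm",proj("side",p+[0,0,14]))
a=cv2.resize(cv2.imread("pics/top10.png")[170:230,270:350],None,fx=5,fy=5,interpolation=cv2.INTER_CUBIC)
b=cv2.resize(cv2.imread("pics/side10.png")[170:230,260:340],None,fx=5,fy=5,interpolation=cv2.INTER_CUBIC)
cv2.imwrite("pics/c10.png",np.vstack([a,b]))
A,B=[cv2.imread(f"pics/top{i}.png").astype(int) for i in(0,10)]
D=(abs(A-B).max(2)>40).astype(np.uint8)
for r in cv2.connectedComponentsWithStats(D)[2][1:]:
    if r[4]>8: print("changed",r)
E
```

```text
home 21.35 tcp [ 238.9 -631.2  226.9] F [-1.28 -0.17 -0.34] w 87.7
ring home predicted top [311.87011514 192.89956366] side [302.94412867 205.76642335] side +14mm [303.43078958 200.1695388 ]
changed [215 136  21  12 103]
changed [217 146  23   7  73]
changed [241 151  11   3  26]
changed [205 154  14  16  99]
changed [ 212  159   50   54 1448]
changed [273 159  10   4  36]
changed [274 164  10   6  39]
changed [284 170  37  32 420]
changed [249 180   6   4   9]
changed [249 186   6   7  20]
changed [300 189   7  10  44]
changed [307 189  17  17  74]
changed [294 197   4   6  18]
changed [287 202  18   6  43]
changed [307 205  13   8  51]
changed [287 207  12   9  59]
changed [315 210   9   5  13]
changed [293 217  10   1  10]
```

View pics/c10.png

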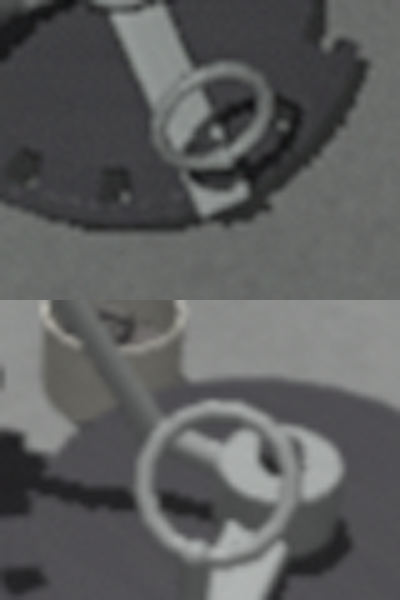

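Ring is at top (312.3,192.4) and side (303.0,206.0). The prediction for pin home was (311.9,192.9) and (302.9,205.8), against (303.4,200.2) if it were riding on the plate, so the pin is fully home. Only the arm and lens regions have changed.

```bash
python3 -c "
from plant import bot
print(bot.close_job())"
```

```text
the job is handed in; nothing more can be done
None
```

The job is handed in at about 21 s: the arm is swung one hole counter-clockwise, the lens is over the small wood-based model, the pin is fully home by both camera views, the finger is out, and the top view shows nothing else moved.

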